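# Set the drilling jig to its notch and hold it

### The job

Get the drilling jig ready: press its hinged hold-down flap fully shut until the ball catch snaps over it, and only then take the drill guide by its upright post and slide it along the rail, away from the flap, until its spring plunger drops into the notch of the strip it rides on. Finish while still gripping the guide by its post at the notch, with the flap still shut; do not let go. Leave the loose things on the bench where they are.

Things in the scene. Friction and masses are not known exactly. Their poses are not given: they have to be found in the camera images.
- jig: wooden drilling jig screwed to the bench, base 200 (x) by 400 (y) by 18 mm; origin: centre of its underside on the bench top; x points away from the robot, y along the rail, away from the flap. Flap at y = -125 mm; its 36 mm wide catch post at x = -80, top 66 mm up. Rail at x = 45 mm. Aluminium index strip along y at x = 90 mm, top 30 mm up, with one 14 mm wide notch, whose y changes each time
- flap_press (a point): on the upper face of the plywood hold-down flap (104 mm long from hinge to edge, 80 mm wide, 10 mm thick), 75 mm from the hinge axis towards the free edge, mid-width: press here with the shut fingertips from above. Moves with the flap; 55 mm above the bench when shut
- flap_hinge (a point): on the flap's hinge axis, mid-width, 50 mm above the bench; the axis runs along the jig's y. When shut, the flap lies from here towards the jig's -x, its upper face 5 mm above the axis
- flap (a joint): angle of the flap (rad): 0 fully shut, grows as its free edge goes up. Hinge friction holds it where it is left (under 1 N moves it at the press point). At about 0.10 it meets the spring ball catch; about 6.5 N straight down at the press point takes it past, and it then snaps to 0 against a hard stop and is held there
- guide_grip (a point): on the axis of the drill guide's upright wooden post, 26 by 26 mm (sides along the jig's x and y), 60 mm tall, top 119 mm above the bench; this point is 101 mm above the bench. Grip here from above, best with the fingers closing along the jig's y. The plunger's black knob stands 45 mm from the post's axis towards the jig's +x, top about 84 mm above the bench
- guide (a joint): position of the drill guide along the rail (m): 0 at the end by the flap, grows along the jig's +y, hard stop at 0.150. Sliding takes about 1.5 N. The notch is somewhere between 0.065 and 0.120: there the guide is drawn forward a little, then about 5 N more than the sliding force resists going on
- plunger (a joint): how far the guide's ball-nosed spring plunger (upright, with a black knob on top, beside the post) has dropped (m): 0 while it rides on the index strip, 0.0025 when dropped fully in the notch, where the guide has about 1 mm of play either way
- toy_wheel: loose wooden toy wheel, 42 mm across, 14 mm high, lying on the bench; a bystander; origin at the centre of its underside
- wood_block: loose planed offcut 24 by 90 by 18 mm; a bystander; origin at the centre of its underside

How it is judged:
On the way, in this order (a step that is already met when the one before it is completed fails the run):
1. the flap is pressed fully shut past its catch (value of joint flap below 0.02 rad), for 0.2 s.
2. the gripped guide's plunger has dropped into the notch (value of joint plunger above 0.0015 m and distance between the grasp point and guide_grip below 0.035 m and contact force between the fingers and guide above 2 N), for 0.2 s.
At the end, for the whole second after the job is handed in: the flap is shut (under 0.02 rad), the guide's plunger is down in the notch (more than 1.5 mm of its 2.5 mm), the guide stands still (under 5 mm/s), and the fingers still hold it by the post (grasp point within 35 mm of the grip point, contact force above 2 N) (all of step 2 and value of joint flap below 0.02 rad and velocity of joint guide between -0.005 and 0.005 m/s); the arm keeps its last pose, push and grip.
It fails at once if a loose bystander is shoved away (more than 20 mm) (distance of any of toy_wheel, wood_block from where it was at the start of the episode above 0.02 m).
It also fails if it takes over 58 s, if anything falls off the work surface, if the arm or the gripper's body presses on something with over 40 N, if the wrist force passes 120 N, or if a joint passes its speed limit or range.

### The arm

A 6-joint arm with a two-finger parallel gripper is mounted at the origin on a cart in front of the work surface, level with it; the furniture and walls round the work are solid. World frame = base frame: x ahead of the robot, y to its left, z up, the work surface at z = 0. Lengths are in m, angles in rad, forces in N, time in s.
With the tool pointing down it reaches from about 0.3 to 0.775 m from the base axis. Payload 14.6 kg.
Tool frame: the origin (TCP) lies at the centre of the arm's flange, where the gripper is bolted on; the fingertips stand 199 mm ahead of it and the grasp point (between the pads) lies 180 mm ahead of it; z points along the fingers, y is the line along which they close (so a half turn about z gives the same grasp; the last joint's range is limited). The gripper opens to 94 mm and grips with 3 to 60 N. Pads are 16 mm wide; open, the fingers measure 119 mm over their backs; the gripper's body (75 mm by 177 mm) begins 78 mm behind the grasp point.
Start: joints at [1.248, 0.3, 1.521, -0, 1.321, -0.067], TCP at [0.139, 0.532, 0.405] pointing down, gripper open.
Joint ranges: [-3.03, 3.03], [-0.79, 2.21], [0.23, 2.52], [-1.04, 4.18], [0, 3.07], [-2.55, 2.55]. Speed limits (rad/s): [2.22, 2.22, 2.57, 3.14, 3.14, 3.14].

### API

Orientations are given as [roll, pitch, yaw] about the fixed x, y, z axes, in that order (R = Rz(yaw) Ry(pitch) Rx(roll)).
In Python, from station import ctrl gives the robot as it stands. The module is installed in compiled form; this text tells all that it offers.
- The arm moves only by the tool servo_tool, never from a script. Its argument "motion" is a list of rows, each a list of 5 numbers: the closure, from 0 (fully open) to 1 (shut), then the shift along the world's x, y, z in cm, then the turn about the world's z in degrees. A call has 1 to 20 rows; each row is the pose to reach, as a shift and turn from the pose commanded when the call began; what a row does not reach only later rows make up. A row lasts 1/8 s, in which the tool goes at most 62.5 mm and 10.7 degrees, less where a joint would pass 70% of its speed; a pose out of reach is approached as far as the arm can. A call with a gripper value outside its range is refused whole. The fingers move at their own pace and stop on an object; "squeeze" is the grip in N (left out, the last holds). Time passes only in rows, so rows that repeat a pose let the fingers close. It gives the time, the measured TCP pose, the force, the opening and the grip force at its end, in the units of the state.
- ctrl.get_obs(): the state, without advancing time (a new reading comes with each control period).
- ctrl.camera(name): name is "scene" or "top"; returns a dict with "image" (384x512x3 uint8, red, green, blue), "fx", "fy", "cx", "cy" (pixels), "dist" ([k1, k2, p1, p2, k3] as OpenCV has them; the pictures are not rectified), "camera_from_world" (4x4, takes a point from world to camera coordinates). Camera axes: x right, y up, looking along -z (the intrinsics and any distortion apply to the point x, -y, -z); pixel columns grow to the right and rows downward; lengths in m; the calibration is good to about 2 mm. A picture is of the moment at which its call begins. There is no depth.
- ctrl.hand_in(): hands the job in; it is judged then, once.
The state is a dict: "time_s": time; "qpos": joint angles; "joint_vel": joint speeds; "tau": joint torques, N m; "ee_pos": TCP position; "eef_rot": TCP orientation; "force": force on the tool from outside, world axes, zero at the start; "moment": the same for the moment, N m; "grip_width": finger opening in m; "grip_force": force on a finger pad.
Only numpy, scipy, OpenCV 4.12 (cv2) and the standard library are available. Lean on these libraries where they do the work, as an engineer would, in place of code of your own. Each camera call takes 0.05 s, during which the arm holds its last target. There are 200 camera calls.

## Working session

There is one attempt and no reset: what is moved stays moved. The work goes in short steps, Python scripts to look and compute and a tool call to move; the robot and the scene stay as the last step left them, time stands still between calls to the robot, and variables do not carry over. Pictures are saved under pics/ and viewed, at most 10 in all, crops included, and the job is handed in when it is done.

Besides the shell and the picture viewer there is one more tool, called after "Request:" as name([rows], argument=value, ...), one row to a line, values as JSON. servo_tool: Moves the arm, as the interface text tells. Its arguments: {"type":"object","properties":{"motion":{"type":"array","items":{"type":"array","items":{"type":"number"}}},"squeeze":{"type":"number"}},"required":["motion"]}

```bash
mkdir -p pics
cat > h.py <<'E'
import numpy as np, cv2
from station import ctrl
def shot(n,save=None):
    c=ctrl.camera(n)
    if save: cv2.imwrite('pics/'+save,c['image'][:,:,::-1])
    return c
def ray(c,uv):
    K=np.array([[c['fx'],0,c['cx']],[0,c['fy'],c['cy']],[0,0,1]])
    p=cv2.undistortPoints(np.array([[uv]],float),K,np.array(c['dist'],float))[0,0]
    T=np.array(c['camera_from_world']);R=T[:3,:3];o=-R.T@T[:3,3]
    return o,R.T@np.array([p[0],-p[1],-1])
def onz(c,uv,z):
    o,d=ray(c,uv);return o+d*(z-o[2])/d[2]
def proj(c,P):
    K=np.array([[c['fx'],0,c['cx']],[0,c['fy'],c['cy']],[0,0,1]])
    T=np.array(c['camera_from_world']);q=(T[:3,:3]@np.atleast_2d(P).T).T+T[:3,3]
    q=q*[1,-1,-1]
    return cv2.projectPoints(q,np.zeros(3),np.zeros(3),K,np.array(c['dist'],float))[0][:,0]
E
python3 - <<'E'
from h import *
for n in('scene','top'):
    c=shot(n,n+'0.png');T=np.array(c['camera_from_world']);print(n,-T[:3,:3].T@T[:3,3])
o=ctrl.get_obs();print(o['time_s'],o['eef_rot'],o['grip_width'])
E
```

```text
scene [-0.41777171 -0.71570167  0.67524245]
top [0.32002918 0.04304379 1.39701987]
0.1 [-3.14056183e+00 -8.97772525e-05  2.88583791e+00] 0.09421971630750742
```

View pics/scene0.png

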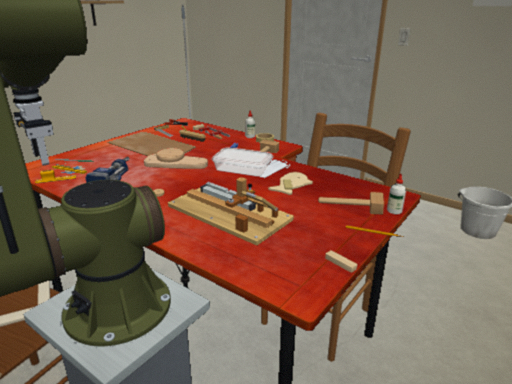

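View pics/top0.png

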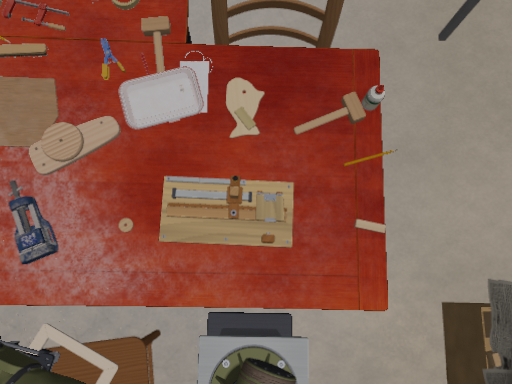

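The scene view shows the jig at about (230,208). The top view shows its base from (163,177) to (293,247), with the flap near (270,207), the catch post at (268,239) and the guide at (235,195). The toy wheel is at (126,225) and the offcut at (370,226). Next I'll enlarge crops of both views.

Run:
```python
from h import *
c=shot('top');s=shot('scene')
a=cv2.resize(c['image'][165:255,150:305,::-1],None,fx=5,fy=5,interpolation=cv2.INTER_CUBIC)
b=cv2.resize(s['image'][170:245,160:300,::-1],None,fx=5.5,fy=5.5,interpolation=cv2.INTER_CUBIC)
cv2.imwrite('pics/tc.png',a);cv2.imwrite('pics/sc.png',b)
hsv=cv2.cvtColor(c['image'],cv2.COLOR_RGB2HSV)
red=((hsv[...,0]<6)|(hsv[...,0]>174))&(hsv[...,1]>170)
m=(~red).astype(np.uint8);m[:165]=0;m[255:]=0;m[:,:150]=0;m[:,305:]=0
m=cv2.morphologyEx(m,cv2.MORPH_OPEN,np.ones((5,5)))
k=max(cv2.findContours(m,0,1)[0],key=cv2.contourArea)
r=cv2.minAreaRect(k);print(r)
P=np.array([onz(c,p,.018)[:2] for p in cv2.boxPoints(r)]);print(P,P.mean(0),np.linalg.norm(P-np.roll(P,1,0),axis=1))
```

```text
((226.60235595703125, 209.74087524414062), (133.5802001953125, 70.01126861572266), 2.2605016231536865)
[[ 0.4177926   0.28993857]
 [ 0.63186472  0.2936985 ]
 [ 0.62494775 -0.11782837]
 [ 0.40962136 -0.10948996]] [0.52105661 0.08907969] [0.39951211 0.21410514 0.41158499 0.21548778]
```

View pics/tc.png

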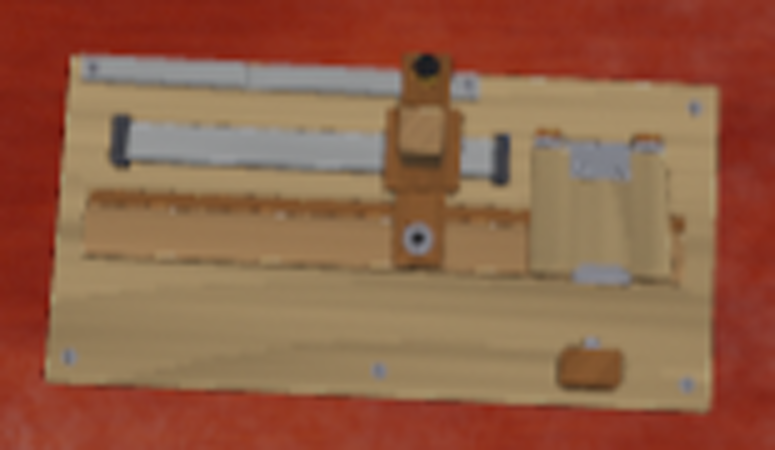

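View pics/sc.png

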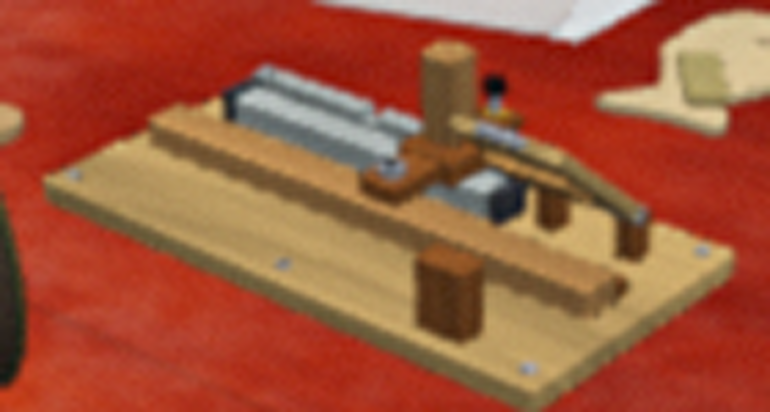

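The top crop shows, in crop pixels:
- Base corners at (72,55), (718,88), (710,410) and (47,383).
- Post top at (423,132) and knob at (427,66).
- Flap from its hinge at (600,140) to its free edge at (601,277).
- Catch post at (590,368).
- Strip notch line at about x=247.

The scene crop shows the flap raised, with its face nearly edge-on to the camera, and the notch gap at about (380,115).

```bash
cat >> h.py <<'E'
def tc(u,v): return ((u+.5)/5-.5+150,(v+.5)/5-.5+165)
def sc(u,v): return ((u+.5)/5.5-.5+160,(v+.5)/5.5-.5+170)
E
python3 - <<'E'
from h import *
c=shot('top');s=shot('scene')
f=lambda u,v,z:onz(c,tc(u,v),z)[:2]
g=lambda u,v,z:onz(s,sc(u,v),z)[:2]
L=[('TL',72,55,.018),('TR',718,88,.018),('BR0',710,410,0),('BL0',47,383,0)]
P=np.array([f(*l[1:]) for l in L])
print(P,np.linalg.norm(P-np.roll(P,1,0),axis=1))
S=np.array([g(45,180,.018),g(535,400,.018),g(735,255,.018)]);print('scene BL,BR,TR',S)
J=np.array([(.1,.2),(.1,-.2),(-.1,-.2),(-.1,.2)])
J=np.r_[J,[(-.1,.2),(-.1,-.2),(.1,-.2)],[(-.08,-.125)]];Q=np.r_[P,S,[f(590,372,.066)]]
def fit(J,Q):
    a=J-J.mean(0);b=Q-Q.mean(0)
    th=np.arctan2((a[:,0]*b[:,1]-a[:,1]*b[:,0]).sum(),(a*b).sum())
    R=np.array([[np.cos(th),-np.sin(th)],[np.sin(th),np.cos(th)]]);return th,R,Q.mean(0)-R@J.mean(0)
th,R,t=fit(J,Q);print('yaw',np.degrees(th),'t',t,'res mm',((Q-(J@R.T+t))*1e3).round(1).tolist())
tj=lambda p:((p-t)@R*1e3).round(1)
print('post top',tj(f(423,132,.119)),tj(g(450,50,.119)),'knob',tj(f(427,66,.084)),'notch',tj(f(247,72,.03)),tj(g(380,115,.03)))
print('hinge',tj(f(600,141,.055)))
o,d=ray(c,tc(601,280))
for z in np.arange(.05,.16,.01):
    print(round(z,3),tj((o+d*(z-o[2])/d[2])[:2]))
E
```

```text
[[ 0.62114914  0.28471652]
 [ 0.60965367 -0.11312689]
 [ 0.41304652 -0.11038264]
 [ 0.42175598  0.29176764]] [0.1995178  0.39800945 0.1966263  0.40224458]
scene BL,BR,TR [[ 0.41753319  0.28288395]
 [ 0.40101743 -0.11759044]
 [ 0.601223   -0.118971  ]]
yaw -1.7757555858068994 t [0.51307054 0.0856684 ] res mm [[1.9, 2.2], [2.8, 4.2], [6.1, 0.8], [2.4, 3.1], [-1.8, -5.8], [-5.9, -6.5], [-5.6, -1.6], [-0.0, 3.6]]
post top [ 46.5 -17.8] [ 44.5 -21.2] knob [ 92.6 -17.1] notch [94.5 93.5] [86.1 75.7]
hinge [  58.6 -122.2]
0.05 [ -24.1 -126.5]
0.06 [ -25.4 -126. ]
0.07 [ -26.6 -125.4]
0.08 [ -27.9 -124.8]
0.09 [ -29.1 -124.2]
0.1 [ -30.4 -123.6]
0.11 [ -31.6 -123.1]
0.12 [ -32.8 -122.5]
0.13 [ -34.1 -121.9]
0.14 [ -35.3 -121.3]
0.15 [ -36.6 -120.7]
```

Run:
```python
from h import *
c=shot('top');s=shot('scene')
th=np.radians(-1.78);R=np.array([[np.cos(th),-np.sin(th)],[np.sin(th),np.cos(th)]]);t=np.array([.513,.0857])
def tri(a,b):
    o1,d1=ray(c,tc(*a));o2,d2=ray(s,sc(*b));d1/=np.linalg.norm(d1);d2/=np.linalg.norm(d2)
    k=np.linalg.lstsq(np.c_[d1,-d2],o2-o1,rcond=None)[0];p=o1+d1*k[0];q=o2+d2*k[1]
    m=(p+q)/2;return (np.r_[(m[:2]-t)@R,m[2]]*1e3).round(1),round(np.linalg.norm(p-q)*1e3,1)
print('posttop',tri((423,132),(450,50)),'catch',tri((590,368),(450,258)))
print('edge +y corner',tri((532,272),(457,120)),'edge -y',tri((667,280),(560,157)),'hinge -y',tri((665,150),(640,215)),'hinge leaf -y',tri((650,145),(640,213)))
# predicted scene crop pixels for candidates
for hx in(45,55):
  for th_ in (.3,.5,.7,.9):
    L=[]
    for y in(-85,-165):
        for r in(0,104):
            x=hx-r*np.cos(th_);z=50+r*np.sin(th_)
            w=R@np.array([x,y])/1e3+t;L.append(np.r_[w,z/1e3])
    a=proj(s,np.array(L));b=proj(c,np.array(L))
    print(hx,th_,((a+.5-[160,170])*5.5).round().astype(int).tolist(),((b+.5-[150,165])*5).round().astype(int).tolist())
```

```text
posttop (array([ 47.3, -18.2, 117.1]), np.float64(1.1)) catch (array([ -76.9, -122.2,   62.4]), np.float64(1.7))
edge +y corner (array([-28.5, -85.2, 118.2]), np.float64(4.6)) edge -y (array([ -29.5, -161. ,  119.1]), np.float64(3.5)) hinge -y (array([  55.6, -160.6,   47.8]), np.float64(3.2)) hinge leaf -y (array([  60.6, -153.9,   44.2]), np.float64(2.2))
45 0.3 [[532, 181], [424, 195], [639, 221], [535, 238]] [[537, 162], [531, 323], [670, 169], [669, 330]]
45 0.5 [[532, 181], [433, 160], [639, 221], [544, 202]] [[537, 162], [533, 305], [670, 169], [673, 312]]
45 0.7 [[532, 181], [446, 126], [639, 221], [557, 167]] [[537, 162], [535, 281], [670, 169], [676, 288]]
45 0.9 [[532, 181], [463, 95], [639, 221], [574, 134]] [[537, 162], [537, 251], [670, 169], [680, 259]]
55 0.3 [[542, 175], [436, 189], [649, 214], [546, 231]] [[538, 146], [532, 305], [671, 153], [670, 312]]
55 0.5 [[542, 175], [445, 154], [649, 214], [555, 195]] [[538, 146], [533, 287], [671, 153], [673, 295]]
55 0.7 [[542, 175], [458, 120], [649, 214], [568, 160]] [[538, 146], [535, 263], [671, 153], [677, 271]]
55 0.9 [[542, 175], [474, 89], [649, 214], [585, 128]] [[538, 146], [538, 233], [671, 153], [680, 241]]
```

The flap is open at about 0.68 rad, with its hinge at jig x≈50. The jig sits at (0.513, 0.086) with a yaw of −1.8°. I'll move the shut fingers above the flap.

Request:
servo_tool([
  [1, 2.5, -4, 0, 1],
  [1, 5, -8, 0, 2],
  [1, 7.5, -12, 0, 3],
  [1, 10, -16, 0, 4],
  [1, 12.5, -20, 0, 5],
  [1, 15, -24, 0, 6],
  [1, 17.5, -28, 0, 7],
  [1, 20, -32, 0, 8],
  [1, 22.5, -36, 0, 9],
  [1, 25, -40, 0, 10],
  [1, 27.5, -44, 0, 11],
  [1, 30, -48, -1, 12],
  [1, 32.5, -52, -2, 13],
  [1, 35, -55, -3, 13],
  [1, 36.5, -57, -5, 13],
  [1, 36.5, -57.1, -6, 13],
  [1, 36.5, -57.1, -6, 13],
  [1, 36.5, -57.1, -6, 13],
], squeeze=20)

```text
time_s: 2.65
ee_pos: [0.5039, -0.0382, 0.3455]
eef_rot: [-3.142, 0.001, 3.114]
force: [0.4, 0.2, -0.3]
grip_width: 0.0004
grip_force: 0.0
```

Run:
```python
from h import *
o=ctrl.get_obs();print(o['time_s'],o['ee_pos'],o['eef_rot'],o['force'],o['grip_width'])
s=shot('scene')['image'][110:245,140:300,::-1]
cv2.imwrite('pics/s1.png',cv2.resize(s,None,fx=4,fy=4,interpolation=cv2.INTER_CUBIC))
```

```text
2.65 [ 0.50391523 -0.03820427  0.34545086] [-3.14152145e+00  9.82171711e-04  3.11351151e+00] [ 0.43281288  0.24381785 -0.33720376] 0.0003953616675696116
```

View pics/s1.png

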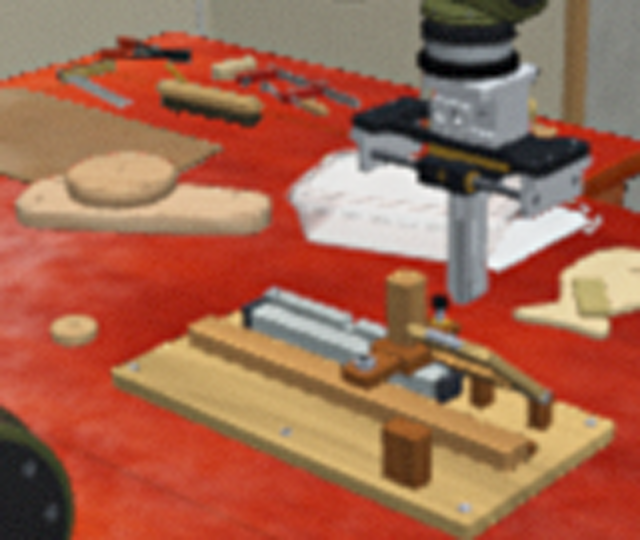

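The picture shows the shut fingers standing above the flap, with tips at (465,295) and the flap still open. Next I'll press it down along the arc, stopping just before the catch.

Request:
servo_tool([
  [1, 0, 0, -2, 0],
  [1, 0, 0, -3.5, 0],
  [1, 0, 0, -4.5, 0],
  [1, -0.4, 0, -5.0, 0],
  [1, -0.8, 0, -5.6, 0],
  [1, -1.1, 0, -6.2, 0],
  [1, -1.5, 0, -6.9, 0],
  [1, -1.7, 0, -7.5, 0],
  [1, -1.9, 0, -8.0, 0],
  [1, -1.9, 0, -8.3, 0],
  [1, -2, 0, -8.5, 0],
  [1, -2, 0, -8.7, 0],
  [1, -2, 0, -8.8, 0],
  [1, -2, 0, -8.8, 0],
])

```text
time_s: 4.45
ee_pos: [0.4842, -0.0389, 0.2565]
eef_rot: [3.142, -0.0, 3.113]
force: [-0.3, -0.8, -0.7]
grip_width: 0.0004
grip_force: 0.1
```

Request:
servo_tool([
  [1, 0, 0, -0.1, 0],
  [1, 0, 0, -0.2, 0],
  [1, 0, 0, -0.3, 0],
  [1, 0, 0, -0.3, 0],
  [1, 0, 0, -0.3, 0],
])

```text
time_s: 5.08
ee_pos: [0.4842, -0.0389, 0.2541]
eef_rot: [-3.142, 0.0, 3.113]
force: [-3.9, 1.0, 10.2]
grip_width: 0.0003
grip_force: 5.1
```

Request:
servo_tool([
  [1, 0, 0, -0.05, 0],
  [1, 0, 0, -0.1, 0],
  [1, 0, 0, -0.1, 0],
  [1, 0, 0, -0.1, 0],
])

```text
time_s: 5.58
ee_pos: [0.4842, -0.0389, 0.2539]
eef_rot: [-3.141, 0.0, 3.113]
force: [-9.3, 1.4, 21.7]
grip_width: 0.0002
grip_force: 10.9
```

Request:
servo_tool([
  [1, 0, 0, 0.5, 0],
  [1, 0, 0, 3, 0],
  [0.5, 0, 0, 7, 0],
  [0, 0, 0, 10, 0],
  [0, 0, 0, 12, 0],
  [0, 0, 0, 12, 0],
  [0, 0, 0, 12, 0],
])

```text
time_s: 6.45
ee_pos: [0.4841, -0.0389, 0.3716]
eef_rot: [3.141, -0.001, 3.113]
force: [0.3, -0.7, -0.5]
grip_width: 0.0471
grip_force: 0.0
```

Run:
```python
from h import *
o=ctrl.get_obs();print(o['time_s'],o['ee_pos'],o['eef_rot'],o['force'],o['grip_width'])
s=shot('scene')['image'][150:245,160:300,::-1]
cv2.imwrite('pics/s2.png',cv2.resize(s,None,fx=5.5,fy=5.5,interpolation=cv2.INTER_CUBIC))
```

```text
6.45 [ 0.48405081 -0.03891431  0.37159186] [ 3.14145729e+00 -1.21917768e-03  3.11265191e+00] [ 0.30724424 -0.68275396 -0.48724749] 0.04712549842832087
```

View pics/s2.png

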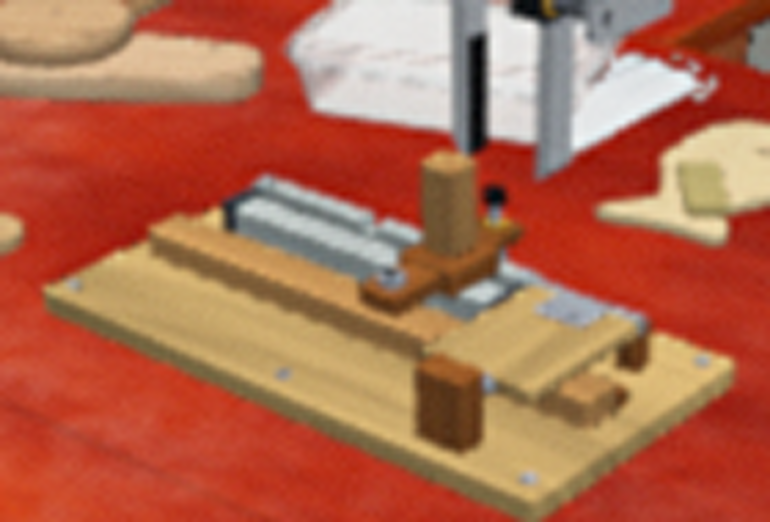

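The flap lies flat at (540,340) and the ball is over it at (488,382), so it is shut. The post is at (448,200). I'll go to it now.

Request:
servo_tool([
  [0, 2.5, 3.5, 0, 0],
  [0, 5, 7, 0, 0],
  [0, 7.5, 10.5, 0, 0],
  [0, 7.5, 10.5, 0, 0],
  [0, 7.5, 10.5, 0, 0],
  [0, 7.5, 10.5, -2, 0],
  [0, 7.5, 10.5, -4.5, 0],
  [0, 7.5, 10.5, -7, 0],
  [0, 7.5, 10.5, -8.5, 0],
  [0, 7.5, 10.5, -9, 0],
  [0, 7.5, 10.5, -9, 0],
], squeeze=12)

```text
time_s: 7.88
ee_pos: [0.5592, 0.0659, 0.283]
eef_rot: [-3.142, 0.0, 3.112]
force: [-0.3, 0.3, 0.7]
grip_width: 0.0939
grip_force: 0.0
```

Run:
```python
from h import *
o=ctrl.get_obs();print(o['time_s'],o['ee_pos'],o['force'],o['grip_width'])
s=shot('scene')['image'][150:245,160:300,::-1]
cv2.imwrite('pics/s3.png',cv2.resize(s,None,fx=5.5,fy=5.5,interpolation=cv2.INTER_CUBIC))
```

```text
7.875 [0.55922028 0.06588926 0.28300551] [-0.30877672  0.33272864  0.65289743] 0.09386144775295578
```

View pics/s3.png

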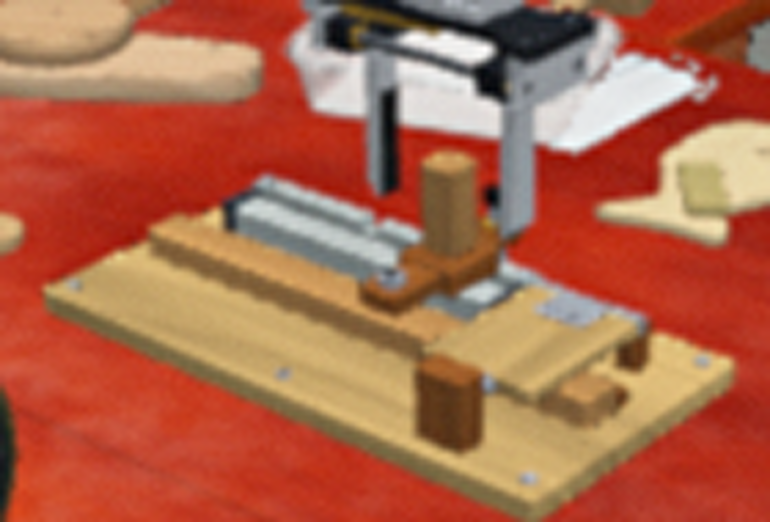

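The fingers straddle the post, with finger columns at 382 and 517 and the post at 448. I'll close.

Request:
servo_tool([
  [0.5, 0, 0, 0, 0],
  [1, 0, 0, 0, 0],
  [1, 0, 0, 0, 0],
  [1, 0, 0, 0, 0],
  [1, 0, 0, 0, 0],
  [1, 0, 0, 0, 0],
  [1, 0, 0, 0, 0],
], squeeze=20)

```text
time_s: 8.8
ee_pos: [0.5592, 0.0661, 0.2826]
eef_rot: [-3.142, -0.0, 3.113]
force: [0.2, -0.3, -0.2]
grip_width: 0.0276
grip_force: 0.0
```

Request:
servo_tool([
  [1, 0, 0, 0, 0],
  [1, 0, 0, 0, 0],
  [1, 0, 0, 0, 0],
])

```text
time_s: 9.18
ee_pos: [0.5592, 0.0661, 0.2826]
eef_rot: [-3.142, -0.0, 3.113]
force: [-0.3, -0.1, -0.5]
grip_width: 0.0257
grip_force: 20.0
```

Request:
servo_tool([
  [1, 0.02, 0.5, 0, 0],
  [1, 0.03, 1, 0, 0],
  [1, 0.05, 1.5, 0, 0],
  [1, 0.06, 2, 0, 0],
  [1, 0.08, 2.5, 0, 0],
  [1, 0.09, 3, 0, 0],
  [1, 0.11, 3.5, 0, 0],
  [1, 0.12, 4, 0, 0],
  [1, 0.14, 4.5, 0, 0],
  [1, 0.16, 5, 0, 0],
])

```text
time_s: 10.42
ee_pos: [0.5606, 0.1158, 0.2826]
eef_rot: [-3.14, -0.001, 3.112]
force: [-4.4, -7.2, 2.2]
grip_width: 0.0259
grip_force: 20.0
```

Request:
servo_tool([
  [1, 0.01, 0.3, 0, 0],
  [1, 0.02, 0.6, 0, 0],
  [1, 0.03, 0.8, 0, 0],
  [1, 0.03, 1, 0, 0],
  [1, 0.03, 1, 0, 0],
])

```text
time_s: 11.05
ee_pos: [0.5609, 0.1261, 0.2826]
eef_rot: [-3.141, -0.001, 3.113]
force: [-4.0, -2.6, 2.4]
grip_width: 0.0258
grip_force: 20.0
```

Request:
servo_tool([
  [1, -0.03, 0.2, 0, 0],
  [1, -0.05, 0.4, 0, 0],
  [1, -0.05, 0.5, 0, 0],
  [1, -0.05, 0.5, 0, 0],
])

```text
time_s: 11.55
ee_pos: [0.5607, 0.1309, 0.2826]
eef_rot: [-3.141, 0.0, 3.113]
force: [1.0, -4.5, 0.3]
grip_width: 0.0262
grip_force: 20.0
```

Request:
servo_tool([
  [1, 0, 0.2, 0, 0],
  [1, 0.01, 0.4, 0, 0],
  [1, 0.01, 0.5, 0, 0],
  [1, 0.01, 0.5, 0, 0],
])

```text
time_s: 12.05
ee_pos: [0.5608, 0.136, 0.2826]
eef_rot: [-3.141, 0.001, 3.113]
force: [2.6, -5.3, -0.7]
grip_width: 0.0261
grip_force: 20.0
```

Request:
servo_tool([
  [1, 0, 0.2, 0, 0],
  [1, 0.01, 0.4, 0, 0],
  [1, 0.01, 0.5, 0, 0],
  [1, 0.01, 0.5, 0, 0],
])

```text
time_s: 12.55
ee_pos: [0.5609, 0.141, 0.2827]
eef_rot: [-3.141, 0.001, 3.113]
force: [3.0, -3.4, -0.9]
grip_width: 0.0259
grip_force: 20.0
```

Run:
```python
from h import *
a=shot('top')['image'][168:208,155:255,::-1];b=shot('scene')['image'][175:225,185:285,::-1]
f=lambda i:cv2.resize(i,None,fx=6,fy=6,interpolation=cv2.INTER_CUBIC)
cv2.imwrite('pics/n.png',np.vstack([f(a),f(b)]))
c=shot('top');s=shot('scene')
th=np.radians(-1.78);R=np.array([[np.cos(th),-np.sin(th)],[np.sin(th),np.cos(th)]]);t=np.array([.513,.0857])
for y in(.04,.05,.06,.07,.08,.09,.1):
    w=np.r_[R@[.09,y]+t,.03];p=proj(c,w)[0];q=proj(s,w)[0]
    print(y,((p+.5-[155,168])*6).round(),((q+.5-[185,175])*6+[0,240]).round())
```

```text
0.04 [372.  83.] [314. 350.]
0.05 [352.  82.] [301. 345.]
0.06 [332.  81.] [289. 341.]
0.07 [313.  80.] [276. 336.]
0.08 [293.  79.] [264. 332.]
0.09 [273.  78.] [252. 327.]
0.1 [253.  77.] [240. 323.]
```

View pics/n.png

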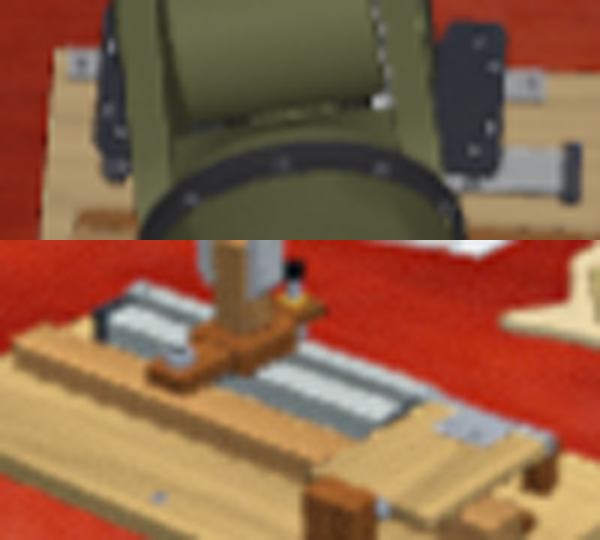

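The guide is at columns 215–285 of the scene crop and hides the notch. From the first picture the notch should be about 15–25 mm further on, so I'll continue in small steps.

Request:
servo_tool([
  [1, 0, 0.2, 0, 0],
  [1, 0, 0.4, 0, 0],
  [1, 0, 0.5, 0, 0],
  [1, 0, 0.5, 0, 0],
])

```text
time_s: 13.25
ee_pos: [0.5609, 0.1461, 0.2826]
eef_rot: [3.142, 0.001, 3.113]
force: [4.5, -3.0, -1.9]
grip_width: 0.0258
grip_force: 20.0
```

Request:
servo_tool([
  [1, 0, 0.2, 0, 0],
  [1, 0.01, 0.3, 0, 0],
  [1, 0.01, 0.3, 0, 0],
])

```text
time_s: 13.62
ee_pos: [0.561, 0.149, 0.2827]
eef_rot: [3.142, 0.001, 3.113]
force: [3.7, -3.4, -2.5]
grip_width: 0.0261
grip_force: 20.0
```

Request:
servo_tool([
  [1, 0, 0.2, 0, 0],
  [1, 0.01, 0.3, 0, 0],
  [1, 0.01, 0.3, 0, 0],
])

```text
time_s: 14.0
ee_pos: [0.5611, 0.152, 0.2827]
eef_rot: [-3.141, 0.001, 3.113]
force: [3.4, -3.8, -2.7]
grip_width: 0.0258
grip_force: 20.0
```

Request:
servo_tool([
  [1, 0, 0.1, 0, 0],
  [1, 0.0, 0.2, 0, 0],
  [1, 0.0, 0.2, 0, 0],
])

```text
time_s: 14.38
ee_pos: [0.5611, 0.154, 0.2827]
eef_rot: [-3.141, 0.001, 3.113]
force: [4.3, -3.7, -1.6]
grip_width: 0.026
grip_force: 20.0
```

Request:
servo_tool([
  [1, 0.02, 0.1, 0, 0],
  [1, 0.03, 0.2, 0, 0],
  [1, 0.03, 0.2, 0, 0],
])

```text
time_s: 14.75
ee_pos: [0.5613, 0.156, 0.2826]
eef_rot: [-3.141, 0.0, 3.113]
force: [2.4, -3.9, -0.7]
grip_width: 0.0257
grip_force: 20.0
```

Request:
servo_tool([
  [1, 0, 0.1, 0, 0],
  [1, 0.01, 0.2, 0, 0],
  [1, 0.01, 0.2, 0, 0],
])

```text
time_s: 15.12
ee_pos: [0.5614, 0.158, 0.2826]
eef_rot: [-3.141, 0.0, 3.113]
force: [1.3, -4.6, -0.5]
grip_width: 0.0254
grip_force: 20.0
```

Request:
servo_tool([
  [1, 0, 0.1, 0, 0],
  [1, 0.01, 0.2, 0, 0],
  [1, 0.01, 0.2, 0, 0],
])

```text
time_s: 15.5
ee_pos: [0.5615, 0.16, 0.2826]
eef_rot: [-3.141, 0.0, 3.113]
force: [1.6, -4.9, -0.2]
grip_width: 0.0259
grip_force: 20.0
```

Request:
servo_tool([
  [1, 0, 0.1, 0, 0],
  [1, 0.01, 0.2, 0, 0],
  [1, 0.01, 0.2, 0, 0],
])

```text
time_s: 15.88
ee_pos: [0.5615, 0.1621, 0.2826]
eef_rot: [3.141, -0.0, 3.113]
force: [1.6, -2.0, -0.9]
grip_width: 0.0261
grip_force: 20.0
```

Request:
servo_tool([
  [1, 0, 0.1, 0, 0],
  [1, 0, 0.1, 0, 0],
  [1, 0, 0.1, 0, 0],
])

```text
time_s: 16.25
ee_pos: [0.5616, 0.1632, 0.2827]
eef_rot: [3.141, 0.0, 3.113]
force: [2.4, -1.6, -0.4]
grip_width: 0.0259
grip_force: 20.0
```

Request:
servo_tool([
  [1, 0, 0.1, 0, 0],
  [1, 0, 0.1, 0, 0],
  [1, 0, 0.1, 0, 0],
])

```text
time_s: 16.62
ee_pos: [0.5616, 0.1642, 0.2826]
eef_rot: [3.141, 0.0, 3.113]
force: [2.3, -1.5, -0.9]
grip_width: 0.0258
grip_force: 20.0
```

Request:
servo_tool([
  [1, 0, 0.1, 0, 0],
  [1, 0, 0.1, 0, 0],
  [1, 0, 0.1, 0, 0],
])

```text
time_s: 17.0
ee_pos: [0.5616, 0.1653, 0.2827]
eef_rot: [3.141, 0.0, 3.113]
force: [3.4, -0.4, -1.6]
grip_width: 0.0257
grip_force: 20.0
```

Request:
servo_tool([
  [1, 0, 0.1, 0, 0],
  [1, 0, 0.1, 0, 0],
  [1, 0, 0.1, 0, 0],
])

```text
time_s: 17.38
ee_pos: [0.5616, 0.1662, 0.2827]
eef_rot: [3.141, 0.0, 3.113]
force: [4.5, 0.7, -3.2]
grip_width: 0.0258
grip_force: 20.0
```

Request:
servo_tool([
  [1, 0, 0.1, 0, 0],
  [1, 0, 0.1, 0, 0],
  [1, 0, 0.1, 0, 0],
])

```text
time_s: 17.75
ee_pos: [0.5616, 0.1672, 0.2827]
eef_rot: [3.141, 0.0, 3.113]
force: [4.8, 0.2, -3.2]
grip_width: 0.026
grip_force: 20.0
```

Request:
servo_tool([
  [1, 0, 0.1, 0, 0],
  [1, 0, 0.1, 0, 0],
  [1, 0, 0.1, 0, 0],
])

```text
time_s: 18.12
ee_pos: [0.5616, 0.1681, 0.2827]
eef_rot: [3.142, 0.0, 3.113]
force: [5.5, -0.2, -2.3]
grip_width: 0.0259
grip_force: 20.0
```

Request:
servo_tool([
  [1, 0.03, 0.1, 0, 0],
  [1, 0.03, 0.1, 0, 0],
  [1, 0.03, 0.1, 0, 0],
])

```text
time_s: 18.5
ee_pos: [0.5618, 0.1692, 0.2826]
eef_rot: [3.142, -0.0, 3.113]
force: [2.6, -0.7, -0.5]
grip_width: 0.026
grip_force: 20.0
```

Request:
servo_tool([
  [1, 0, 0.1, 0, 0],
  [1, 0, 0.1, 0, 0],
  [1, 0, 0.1, 0, 0],
])

```text
time_s: 18.88
ee_pos: [0.5618, 0.1701, 0.2826]
eef_rot: [3.142, -0.0, 3.113]
force: [2.4, -0.4, -1.0]
grip_width: 0.0258
grip_force: 20.0
```

Request:
servo_tool([
  [1, 0, 0.1, 0, 0],
  [1, 0, 0.1, 0, 0],
  [1, 0, 0.1, 0, 0],
])

```text
time_s: 19.25
ee_pos: [0.5618, 0.1711, 0.2827]
eef_rot: [3.142, -0.0, 3.113]
force: [1.1, -0.5, -0.2]
grip_width: 0.0259
grip_force: 20.0
```

Request:
servo_tool([
  [1, 0, 0.1, 0, 0],
  [1, 0, 0.1, 0, 0],
  [1, 0, 0.1, 0, 0],
])

```text
time_s: 19.62
ee_pos: [0.5619, 0.172, 0.2826]
eef_rot: [-3.141, -0.0, 3.113]
force: [1.5, -2.8, 0.3]
grip_width: 0.026
grip_force: 20.0
```

Request:
servo_tool([
  [1, 0, 0.1, 0, 0],
  [1, 0, 0.1, 0, 0],
  [1, 0, 0.1, 0, 0],
])

```text
time_s: 20.0
ee_pos: [0.5619, 0.1728, 0.2826]
eef_rot: [-3.141, -0.0, 3.113]
force: [0.4, -6.1, -0.5]
grip_width: 0.0253
grip_force: 20.0
```

Resistance has risen to 6 N after a region of about zero force, which fits the far wall of the notch. I'll back off about 1.5 mm and compare the knob's height with the first picture.

Request:
servo_tool([
  [1, 0, -0.1, 0, 0],
  [1, 0, -0.15, 0, 0],
  [1, 0, -0.15, 0, 0],
  [1, 0, -0.15, 0, 0],
])

```text
time_s: 20.5
ee_pos: [0.5618, 0.1718, 0.2827]
eef_rot: [3.141, 0.0, 3.113]
force: [1.8, 1.1, -0.9]
grip_width: 0.0258
grip_force: 20.0
```

Run:
```python
from h import *
o=ctrl.get_obs();print(o['ee_pos'],o['force'])
s=shot('scene','scene9.png');im1=s['image'].astype(int);im0=cv2.imread('pics/scene0.png')[:,:,::-1].astype(int)
d=np.array(o['ee_pos'])-[.5592,.0661,.2826];d[2]=0
# knob start: pixel approx from crop sc (494,85)
u=np.array(sc(494,86));P=onz(s,u,.077)
q=proj(s,P+d)[0];print('start px',u,'pred px',q)
def cen(im,p):
    x,y=np.round(p).astype(int);w=im[y-6:y+7,x-5:x+6].max(2);W=np.clip(75-w,0,None)
    n,l,st,ce=cv2.connectedComponentsWithStats((W>0).astype(np.uint8))
    yy,xx=np.mgrid[y-6:y+7,x-5:x+6]
    k=1+np.argmax(st[1:,4]);W=W*(l==k);return np.array([(W*xx).sum(),(W*yy).sum()])/W.sum(),st[k,4]
c0,n0=cen(im0,u);c1,n1=cen(im1,q);print(c0,n0,c1,n1)
P0=onz(s,c0,.077)
for dz in(0,-.0025):print(dz,proj(s,P0+d+[0,0,dz])[0]-c1)
im=s['image'][175:215,190:260,::-1]
a=cv2.resize(im,None,fx=8,fy=8,interpolation=cv2.INTER_CUBIC);cv2.imwrite('pics/k.png',a)
```

```text
[0.56182639 0.17175877 0.28266054] [ 1.79816746  1.14761517 -0.89132045]
start px [249.40909091 185.22727273] pred px [226.73577512 177.52418549]
[249.51136364 185.23636364] 14 [226.96264368 178.02298851] 9
0 [-0.12963982 -0.49040331]
-0.0025 [-0.11348463  0.13877704]
```

View pics/k.png

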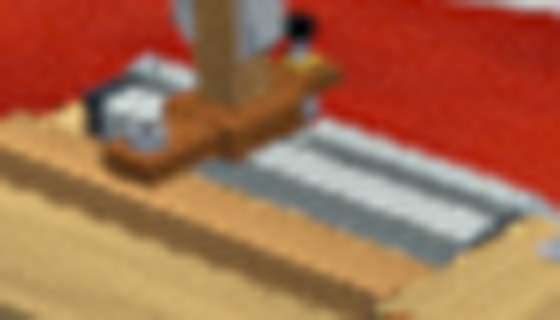

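The knob at (300,25) has dropped by about 2 mm relative to the prediction, which agrees with the force. To confirm, I'll feel for the back wall of the notch.

Request:
servo_tool([
  [1, 0, -0.1, 0, 0],
  [1, 0, -0.1, 0, 0],
  [1, 0, -0.1, 0, 0],
])

```text
time_s: 20.92
ee_pos: [0.5618, 0.1706, 0.2826]
eef_rot: [-3.142, -0.0, 3.113]
force: [0.3, 0.4, -1.1]
grip_width: 0.0264
grip_force: 20.0
```

Request:
servo_tool([
  [1, 0, -0.1, 0, 0],
  [1, 0, -0.1, 0, 0],
  [1, 0, -0.1, 0, 0],
])

```text
time_s: 21.3
ee_pos: [0.5618, 0.1695, 0.2826]
eef_rot: [-3.141, -0.0, 3.113]
force: [-0.6, 0.4, -1.2]
grip_width: 0.0258
grip_force: 20.0
```

Request:
servo_tool([
  [1, 0, -0.1, 0, 0],
  [1, 0, -0.1, 0, 0],
  [1, 0, -0.1, 0, 0],
])

```text
time_s: 21.68
ee_pos: [0.5618, 0.1686, 0.2826]
eef_rot: [-3.141, -0.0, 3.113]
force: [-1.8, -0.1, -0.8]
grip_width: 0.0256
grip_force: 20.0
```

Request:
servo_tool([
  [1, 0, -0.1, 0, 0],
  [1, 0, -0.1, 0, 0],
  [1, 0, -0.1, 0, 0],
])

```text
time_s: 22.05
ee_pos: [0.5618, 0.1676, 0.2826]
eef_rot: [3.142, -0.0, 3.113]
force: [-1.2, 1.9, 0.7]
grip_width: 0.0259
grip_force: 20.0
```

```bash
cat > m.py <<'E'
from h import *
o=ctrl.get_obs();s=shot('scene');im1=s['image'].astype(int);im0=cv2.imread('pics/scene0.png')[:,:,::-1].astype(int)
d=np.array(o['ee_pos'])-[.5592,.0661,.2826];d[2]=0
P=onz(s,sc(494,86),.077)
def cen(im,p):
    x,y=np.round(p).astype(int);yy,xx=np.mgrid[y-6:y+5,x-5:x+6]
    i=im[y-6:y+5,x-5:x+6];W=np.clip(120-i[...,0],0,None)*(np.hypot(xx-p[0],yy-p[1])<4)  # black against red
    return np.array([(W*xx).sum(),(W*yy).sum()])/W.sum()
c0=cen(im0,sc(494,86));q=proj(s,onz(s,c0,.077)+d)[0]
c1=cen(im1,q+[0,.3])
e=(c1-q);print('y',o['ee_pos'][1].round(4),'F',o['force'].round(1) if hasattr(o['force'],'round') else o['force'],'dpx',e.round(2),'drop mm',round(e[1]/.252,2))
E
python3 m.py
```

```text
y 0.1676 F [-1.2  1.9  0.7] dpx [0.12 0.56] drop mm 2.22
```

Request:
servo_tool([
  [1, 0, -0.1, 0, 0],
  [1, 0, -0.2, 0, 0],
  [1, 0, -0.2, 0, 0],
  [1, 0, -0.2, 0, 0],
])

```text
time_s: 22.6
ee_pos: [0.5618, 0.1662, 0.2827]
eef_rot: [3.14, 0.0, 3.113]
force: [-2.8, 8.4, -0.2]
grip_width: 0.026
grip_force: 20.0
```

```bash
python3 m.py
```

```text
y 0.1662 F [-2.8  8.4 -0.2] dpx [0.19 0.5 ] drop mm 2.0
```

Request:
servo_tool([
  [1, 0, -0.1, 0, 0],
  [1, 0, -0.2, 0, 0],
  [1, 0, -0.2, 0, 0],
  [1, 0, -0.2, 0, 0],
])

```text
time_s: 23.15
ee_pos: [0.5617, 0.1644, 0.2826]
eef_rot: [3.14, -0.0, 3.113]
force: [-1.4, 9.1, 0.0]
grip_width: 0.0259
grip_force: 20.0
```

```bash
python3 m.py
```

```text
y 0.1644 F [-1.4  9.1  0. ] dpx [0.13 0.27] drop mm 1.07
```

The walls are at about 0.1665 (+8 N) and 0.1725 (−6 N), so the notch is confirmed. I'll settle in the middle.

Request:
servo_tool([
  [1, 0.01, 0.1, 0, 0],
  [1, 0.01, 0.2, 0, 0],
  [1, 0.01, 0.3, 0, 0],
  [1, 0.02, 0.4, 0, 0],
  [1, 0.02, 0.5, 0, 0],
  [1, 0.02, 0.5, 0, 0],
  [1, 0.02, 0.5, 0, 0],
  [1, 0.02, 0.5, 0, 0],
  [1, 0.02, 0.5, 0, 0],
])

```text
time_s: 24.32
ee_pos: [0.562, 0.1684, 0.2826]
eef_rot: [-3.141, -0.001, 3.113]
force: [-5.1, -0.9, 2.4]
grip_width: 0.0262
grip_force: 20.0
```

```bash
python3 m.py; python3 -c "
from h import *
o=ctrl.get_obs();print(o['time_s'],o['grip_force'],max(abs(np.array(o['joint_vel']))))
s=shot('scene')['image'][150:245,160:300,::-1]
cv2.imwrite('pics/s9.png',cv2.resize(s,None,fx=5.5,fy=5.5,interpolation=cv2.INTER_CUBIC))"
```

```text
y 0.1684 F [-5.1 -0.9  2.4] dpx [0.07 0.53] drop mm 2.12
24.375 19.99869167804718 0.0013677862339311912
```

Request:
servo_tool([
  [1, -0.02, 0.1, 0, 0],
  [1, -0.02, 0.1, 0, 0],
  [1, -0.02, 0.1, 0, 0],
  [1, -0.02, 0.1, 0, 0],
  [1, -0.02, 0.1, 0, 0],
])

```text
time_s: 25.05
ee_pos: [0.5619, 0.1696, 0.2826]
eef_rot: [-3.142, -0.0, 3.113]
force: [-4.5, -0.6, 1.0]
grip_width: 0.0257
grip_force: 20.0
```

```bash
python3 m.py
```

```text
y 0.1696 F [-4.5 -0.6  1. ] dpx [0.14 0.55] drop mm 2.2
```

View pics/s9.png

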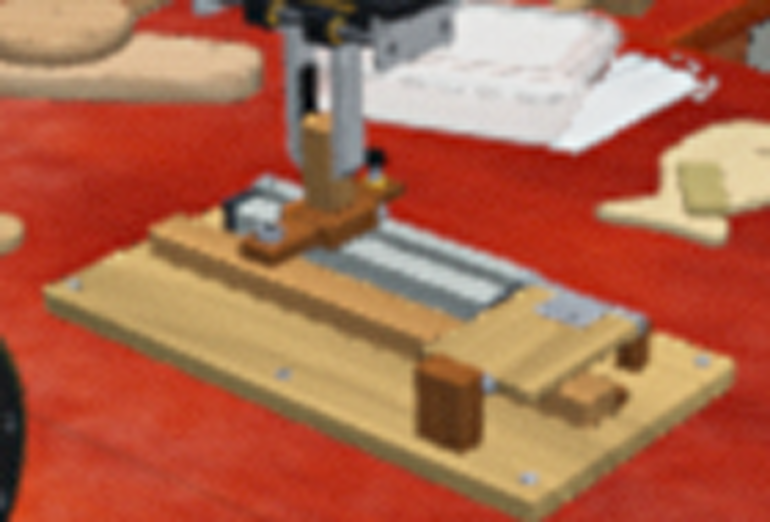

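The flap is still shut at (540,340), the post is gripped at (318,160), and the plunger is down by about 2.2 mm. I'll hand in now.

```bash
python3 -c "
from station import ctrl
print(ctrl.hand_in())"
```

```text
the job is handed in; nothing more can be done
None
```

The job is handed in at about 25 s with the flap shut under its catch, the guide's plunger down in the notch (about 2.2 mm measured), and the post still gripped at 20 N; the hand-in returned no verdict.

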